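# Load a swing-out centrifuge rotor in balance

### The job

A four-bucket centrifuge rotor stands on the bench with one tall bottle already in it. Load it in balance from the steel tray: stand the other tall bottle in the bucket straight across the hub from the first, and one squat jar in each of the two buckets between them; last of all, when all three are in, set the black-knobbed hub cap fully down over the hub. Set everything down upright without dropping it, and leave the bottle that was already loaded in its bucket.

Things in the scene. Friction and masses are not known exactly. Their poses are not given: they have to be found in the camera images.
- hub_top (a point): Top of the rotor's central hub spindle, a fixed upright steel stub, 24 mm in diameter with a tapered tip, 23 mm proud of the dark hub block. The rotor, on a grey round base 300 mm across, does not turn; its four buckets are evenly spaced, centres 105 mm from this point. Four steel arms lie between the buckets, their tops 29 mm below this point. z up.
- bucket_a: One of the rotor's four alike aluminium buckets, fixed: an upright open cup, 74 mm outside and 68 mm inside diameter, 42 mm high. Origin at the centre of its underside, z up; its inner floor lies 5 mm above the origin, its rim 42 mm above. The letters are in no fixed order around the hub.
- bucket_b: One of the rotor's four alike aluminium buckets, fixed: an upright open cup, 74 mm outside and 68 mm inside diameter, 42 mm high. Origin at the centre of its underside, z up; its inner floor lies 5 mm above the origin, its rim 42 mm above. The letters are in no fixed order around the hub.
- bucket_c: One of the rotor's four alike aluminium buckets, fixed: an upright open cup, 74 mm outside and 68 mm inside diameter, 42 mm high. Origin at the centre of its underside, z up; its inner floor lies 5 mm above the origin, its rim 42 mm above. The letters are in no fixed order around the hub.
- bucket_d: One of the rotor's four alike aluminium buckets, fixed: an upright open cup, 74 mm outside and 68 mm inside diameter, 42 mm high. Origin at the centre of its underside, z up; its inner floor lies 5 mm above the origin, its rim 42 mm above. The letters are in no fixed order around the hub.
- loaded_bottle_mid (a point): White plastic centrifuge bottle, 42 mm in diameter and 130 mm tall (straight body up to 105 mm above its underside, then a shoulder and a grey lid 36 mm in diameter), about 160 g. The point is its centre, 65 mm above its underside, z along its axis, upright. It already stands in one of the buckets; it stays there.
- tall_bottle_mid (a point): White plastic centrifuge bottle, 42 mm in diameter and 130 mm tall (straight body up to 105 mm above its underside, then a shoulder and a grey lid 36 mm in diameter), about 160 g. The point is its centre, 65 mm above its underside, z along its axis, upright. It stands on the tray: steel, 260 mm square, rim 12 mm high, floor 4 mm.
- jar_1_mid (a point): Squat white plastic jar, 52 mm in diameter and 85 mm tall (straight body up to 77 mm above its underside, then a grey lid 42 mm in diameter), about 180 g; upright on the tray. The point is its centre, 42.5 mm above its underside, z along its axis. The two jars are alike and interchangeable.
- jar_2_mid (a point): Squat white plastic jar, 52 mm in diameter and 85 mm tall (straight body up to 77 mm above its underside, then a grey lid 42 mm in diameter), about 180 g; upright on the tray. The point is its centre, 42.5 mm above its underside, z along its axis. The two jars are alike and interchangeable.
- hub_cap_mid (a point): Hub cap, 68 mm tall, 150 g: dark steel skirt 52 mm in diameter, 30 mm high, open below (bore 40 mm in diameter, 22 mm deep), with a black knob on top, 30 mm in diameter, 38 mm high. Point on its axis, 34 mm above its underside, 15 mm below the knob's middle; z up its axis. Stands upright on the tray. Fully down, its bore's roof rests on the spindle: the point is then 12 mm above hub_top.

How it is judged:
By the outcome, as a careful person would: the job done as asked, in the order asked, and still so for the second after the job is handed in, with the robot touching nothing.
It also fails if it takes over 112 s, if anything falls off the work surface, if the arm or the gripper's body presses on something with over 40 N, if the wrist force passes 120 N, or if a joint passes its speed limit or range.

### The arm

A 7-joint arm with a two-finger parallel gripper is mounted at the origin on the work surface. World frame = base frame: x ahead of the robot, y to its left, z up, the work surface at z = 0. Lengths are in mm, angles in rad, forces in N, time in s.
With the tool pointing down it reaches from about 425 to 1025 mm from the base axis. Payload 9.4 kg.
Tool frame: the origin (TCP) lies at the very end of the fingers, on their centre line; the grasp point (between the pads) lies 19 mm behind it (robot.grip_depth is the distance from the TCP to the grasp point, in mm); z points along the fingers, y is the direction in which the jaws open and shut (so a half turn about z gives the same grasp; the last joint's range is limited). The gripper opens to 93 mm and grips with 3 to 60 N. Pads are 15 mm wide; open, the fingers measure 128 mm over their backs; the gripper's body (75 mm by 188 mm) begins 65 mm behind the grasp point.
Start: joints at [-1.219, 0.599, -0.003, 1.599, 0.002, 0.943, -0.08], TCP at [301.445, 659.36, 218.618] pointing down, gripper open.
Joint ranges: [-2.57, 2.57], [-0.35, 1.97], [-1.29, 1.29], [0.11, 2.56], [-1.05, 4.19], [0.11, 1.86], [-2.63, 2.63]. Speed limits (rad/s): [2.22, 2.22, 3.01, 3.01, 3.14, 3.14, 3.14].

### API

Orientations are given as a rotation vector (axis times angle).
In Python, from plant import readout, eyes, robot gives the robot as it stands.
- The arm moves only by the tool jog_arm, never from a script. Its argument "plan" is text: rows parted by semicolons, each of 5 numbers parted by spaces: the shift along the tool's x, y, z normalised to -1 to 1, where 1 is 0.12 m, then the turn about the tool's z normalised to -1 to 1, where 1 is 120 degrees, then the closure, from 0 (fully open) to 1 (shut). In form: dx dy dz twist grip; .... A call has 1 to 10 rows; each row shifts and turns the commanded pose from where the row before left it, along the tool's axes as they then stand; what a row does not reach is not made up. A row lasts 1/8 s, in which the tool goes at most 62.5 mm and 10.7 degrees, less where a joint would pass 70% of its speed; a pose out of reach is approached as far as the arm can. A call with a number of a shift or a turn outside -1 to 1 is refused whole. A call with a gripper value outside its range is refused whole. The fingers move at their own pace and stop on an object; "grip_force" is the grip in N (left out, the last holds). Time passes only in rows, so rows that do not move let the fingers close. It gives the time, the measured TCP pose, the force and the opening at its end, in the units of the state.
- readout.state(): the state, without advancing time (a new reading comes with each control period).
- eyes.get_image(name): name is "side" or "top" or "wrist"; returns a dict with "frame" (384x512x3 uint8, red, green, blue), "depth" (384x512 float32, mm along the optical axis (not along the pixel's ray), 0 where there is no reading), "fx", "fy", "cx", "cy" (pixels), "xyz" and "rotation" of the camera in the world; the wrist camera has in their place "T_tool_cam" (4x4, takes a point from camera to tool coordinates, whose origin is the TCP and whose axes are the flange's). Camera axes: x right, y down, z forward; pixel columns grow to the right and rows downward; lengths in mm; the calibration is good to about 2 mm. A picture is of the moment at which its call begins: read the wrist's pose just before it.
- robot.sign_off(): hands the job in, once; it reports no verdict.
The state is a dict: "clock": time; "joint_pos": joint angles; "qd": joint speeds; "joint_torque": joint torques, N m; "tool_pos": TCP position; "eef_rot": TCP orientation; "wrist_force": force on the tool from outside, world axes, zero at the start; "torque": the same for the moment, N m; "width": opening from 0.0 (shut) to 1.0 (fully open).
Only numpy, scipy, OpenCV 4.12 (cv2) and the standard library are available. Lean on these libraries where they do the work, as an engineer would, in place of code of your own. Each camera call takes 0.05 s, during which the arm holds its last target. There are 200 camera calls.

## Working session

There is one attempt and no reset: what is moved stays moved. The work goes in short steps, Python scripts to look and compute and a tool call to move; the robot and the scene stay as the last step left them, time stands still between calls to the robot, and variables do not carry over. Pictures are saved under pics/ and viewed, about 12 in all and at most 16, crops included, and the job is handed in when it is done.

Besides the shell and the picture viewer there is one more tool, called as name(argument=value, ...), one argument or row to a line, values as JSON. jog_arm: Moves the arm, as the interface text tells. Its arguments: {"type":"object","properties":{"plan":{"type":"string"},"grip_force":{"type":"number"}},"required":["plan"]}

```bash
ls; mkdir -p pics
cat > h.py <<'E'
import numpy as np, cv2
from plant import readout, eyes, robot
from scipy.spatial.transform import Rotation as R
def cloud(im, tool=None):
    d=im["depth"]; v,u=np.indices(d.shape)
    P=np.stack([(u-im["cx"])*d/im["fx"],(v-im["cy"])*d/im["fy"],d],-1)
    if "T_tool_cam" in im:
        T=np.array(im["T_tool_cam"]); P=P@T[:3,:3].T+T[:3,3]
        return P@R.from_rotvec(tool["eef_rot"]).as_matrix().T+np.array(tool["tool_pos"])
    r=np.array(im["rotation"]); r=r if r.shape==(3,3) else R.from_rotvec(r).as_matrix()
    return P@r.T+np.array(im["xyz"])
def save(im,n): cv2.imwrite("pics/"+n,im["frame"][...,::-1])
E
python3 - <<'E'
from h import *
s=readout.state(); print(s)
for n in("top","side"):
    im=eyes.get_image(n); save(im,n+"0.png"); np.savez(n+"0.npz",P=cloud(im),f=im["frame"]); print(n,im["xyz"],np.round(im["rotation"],3).tolist(),im["fx"])
E
```

```text
pics
{'clock': 0.0, 'joint_pos': array([-1.21869625,  0.60015541, -0.00255651,  1.60013511,  0.00182852,
        0.94292894, -0.079842  ]), 'qd': array([-0.00270515, -0.00017508,  0.000825  , -0.00174078, -0.00080154,
        0.0009243 , -0.0004032 ]), 'joint_torque': array([-1.10603840e-03, -7.65062785e+01,  1.49682585e+00, -2.52342778e+01,
       -5.24132210e-02,  1.69453130e-02,  1.98638895e-04]), 'tool_pos': array([301.24718535, 658.89383306, 217.73605786]), 'eef_rot': array([-6.68301878e-01, -3.06949743e+00,  2.53579134e-03]), 'wrist_force': array([-0.1595165 , -0.43337594,  0.13097934]), 'torque': array([ 0.02022666, -0.01093495, -0.00313937]), 'width': 1.000538414882953}
top [ 389.72012998  -26.1907495  1090.51722753] [-2.116, 2.144, -0.144] 464.7969124461842
side [345.46854637 566.58821627 507.63275171] [-0.413, 2.622, -1.367] 380.6502842413782
```

View pics/top0.png

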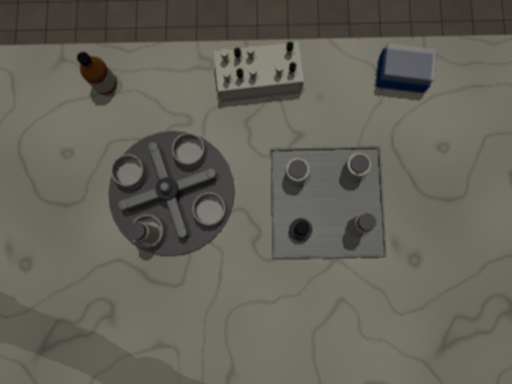

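View pics/side0.png

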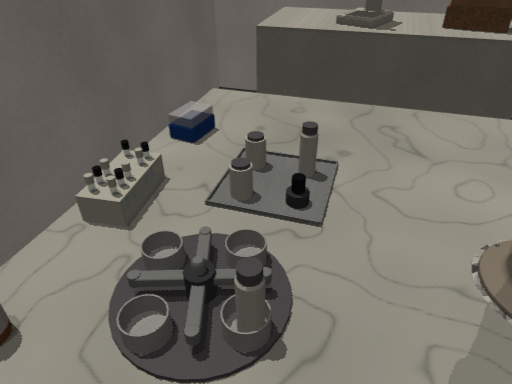

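Run:
```python
from h import *
for n in("top","side"):
    z=np.load(n+"0.npz"); P=z["P"]
    ok=np.isfinite(P).all(-1)&(P[...,2]<300)
    print(n)
    def fit(name,c,r,lo,hi):
        m=ok&(np.hypot(P[...,0]-c[0],P[...,1]-c[1])<r)&(P[...,2]>lo)&(P[...,2]<hi)
        q=P[m]
        if len(q)<5: print(name,len(q));return
        (x,y),rad=cv2.minEnclosingCircle(q[:,:2].astype(np.float32))
        print(name,len(q),"circ",round(x,1),round(y,1),round(rad,1),"mean",q.mean(0).round(1),"z95",np.percentile(q[:,2],[50,95]).round(1))
    # blobs by height in top-down grid
    for lo,hi in((120,200),(80,95),(60,76),(30,60)):
        m=ok&(P[...,2]>lo)&(P[...,2]<hi)&(P[...,0]>200)&(P[...,0]<640)
        k,l,st,c=cv2.connectedComponentsWithStats(m.astype(np.uint8))
        for i in range(1,k):
            if st[i,4]<25: continue
            q=P[l==i]; (x,y),rad=cv2.minEnclosingCircle(q[:,:2].astype(np.float32))
            print((lo,hi),"px",c[i].round(0),st[i,4],"circ",round(x,1),round(y,1),round(rad,1),"mean",q.mean(0).round(1),"zmed",np.percentile(q[:,2],[5,50,95]).round(1))
```

```text
top
(120, 200) px [367. 222.] 255 circ 475.9 -238.9 18.0 mean [ 475.2 -237.9  133.5] zmed [128.7 134.  136.6]
(120, 200) px [138. 231.] 327 circ 462.9 234.3 20.5 mean [462.3 232.1 140.3] zmed [121.4 144.4 148.1]
(80, 95) px [359. 164.] 387 circ 607.7 -238.5 25.7 mean [ 607.  -238.2   87.1] zmed [80.9 88.1 92.2]
(80, 95) px [297. 169.] 391 circ 598.5 -103.0 25.8 mean [ 597.6 -102.7   87.4] zmed [81.1 88.3 92.1]
(80, 95) px [165. 187.] 71 circ 563.4 191.4 11.1 mean [562.9 190.7  84.4] zmed [81.2 84.2 88.3]
(80, 95) px [355. 227.] 25 circ 471.6 -229.3 17.5 mean [ 468.3 -223.4   88.3] zmed [82.1 88.6 93.8]
(80, 95) px [149. 235.] 34 circ 461.0 230.8 20.0 mean [456.6 221.4  87. ] zmed [81.  86.5 94.2]
(60, 76) px [352. 172.] 40 circ 598.0 -230.2 22.1 mean [ 592.3 -224.5   68.2] zmed [61.3 67.8 74.9]
(60, 76) px [294. 180.] 26 circ 585.0 -97.0 20.5 mean [577.9 -95.6  68.7] zmed [61.7 69.8 74.6]
(60, 76) px [167. 189.] 284 circ 564.1 191.8 25.9 mean [562.4 190.1  63. ] zmed [60.6 62.7 66.4]
(60, 76) px [354. 228.] 29 circ 472.4 -233.2 19.4 mean [ 468.5 -224.9   67.7] zmed [61.3 67.2 74.6]
(
[... 3900 characters left out ...]
med [31.4 34.2 57.3]
(30, 60) px [204. 243.] 399 circ 584.9 121.8 40.9 mean [587.8 122.3  52.8] zmed [48.  53.2 55.3]
(30, 60) px [245. 244.] 658 circ 519.0 97.6 37.4 mean [522.   92.5  43.3] zmed [31.7 43.8 51.7]
(30, 60) px [174. 255.] 245 circ 637.5 147.5 29.0 mean [629.2 155.9  42.5] zmed [31.4 43.1 51.7]
(30, 60) px [267. 275.] 117 circ 464.0 157.0 10.6 mean [461.2 159.5  50.4] zmed [37.1 54.2 56.3]
(30, 60) px [192. 295.] 2101 circ 562.5 228.6 80.7 mean [559.  230.5  50.3] zmed [38.1 52.6 55.8]
(30, 60) px [147. 321.] 980 circ 610.0 285.5 37.6 mean [602.5 288.5  42.7] zmed [31.3 43.4 51.7]
(30, 60) px [245. 324.] 1139 circ 471.2 237.9 37.6 mean [465.6 251.8  44.2] zmed [32.  44.9 55.6]
```

```bash
cat >> h.py <<'E'
def go(*wps):
    "units in tool axes for successive world waypoints, from the present measured pose"
    s=readout.state(); p=np.array(s["tool_pos"]); M=R.from_rotvec(s["eef_rot"]).as_matrix()
    print("t",round(s["clock"],2),"tcp",p.round(1),"tilt",np.degrees(np.arccos(-M[2,2])).round(2),"yawY",np.degrees(np.arctan2(M[1,1],M[0,1])).round(1),"w",round(s["width"]*93,1),"F",np.round(s["wrist_force"],1))
    for w in wps:
        d=M.T@(np.array(w)-p)/120; n=max(1,int(np.ceil(np.linalg.norm(d)/.5)))
        print(w,"rows",n,"each",(d/n).round(3)); p=np.array(w,float)
E
python3 -c "
from h import *
go((500,120,220),(476.5,-237.7,220),(476.5,-237.7,69))"
```

```text
t 0.1 tcp [301.2 659.  217.9] tilt 0.08 yawY 65.4 w 93.0 F [ 0.4 -0.3 -0.9]
(500, 120, 220) rows 10 each [-0.337 -0.34  -0.001]
(476.5, -237.7, 220) rows 6 each [-0.177 -0.465  0.001]
(476.5, -237.7, 69) rows 3 each [0.    0.001 0.419]
```

jog_arm(
  plan="-0.337 -0.34 0 0 0; -0.337 -0.34 0 0 0; -0.337 -0.34 0 0 0; -0.337 -0.34 0 0 0; -0.337 -0.34 0 0 0; -0.337 -0.34 0 0 0; -0.337 -0.34 0 0 0; -0.337 -0.34 0 0 0; -0.337 -0.34 0 0 0; -0.337 -0.34 0 0 0",
)

```text
clock: 1.35
tool_pos: [500.0, 118.4, 218.6]
eef_rot: [0.668, 3.07, 0.0]
wrist_force: [-0.0, 0.7, -0.3]
width: 1.0
```

jog_arm(
  plan="-0.177 -0.465 0 0 0; -0.177 -0.465 0 0 0; -0.177 -0.465 0 0 0; -0.177 -0.465 0 0 0; -0.177 -0.465 0 0 0; -0.177 -0.465 0 0 0; 0 0 0 0 0; 0 0 0 0 0",
)

```text
clock: 2.35
tool_pos: [476.1, -236.8, 218.3]
eef_rot: [-0.669, -3.069, -0.001]
wrist_force: [-0.8, 0.5, -0.3]
width: 0.999
```

```bash
python3 -c "
from h import *
go((476.5,-237.7,160),(476.5,-237.7,69))
s=readout.state(); im=eyes.get_image('wrist'); save(im,'w1.png'); P=cloud(im,s)
m=(P[...,2]>120)&(P[...,2]<145)&(im['depth']>0)
k,l,st,c=cv2.connectedComponentsWithStats(m.astype(np.uint8))
for i in range(1,k):
  if st[i,4]>60: q=P[l==i];print(c[i],st[i,4],cv2.minEnclosingCircle(q[:,:2].astype(np.float32)),q.mean(0))
"
```

```text
t 2.35 tcp [ 476.1 -236.8  218.3] tilt 0.05 yawY 65.4 w 92.9 F [-0.8  0.5 -0.3]
(476.5, -237.7, 160) rows 1 each [-0.007 -0.006  0.486]
(476.5, -237.7, 69) rows 2 each [-0.    -0.     0.379]
[252.45957821 203.20650264] 1138 ((477.7716369628906, -240.3588104248047), 18.14098358154297) [ 476.40709152 -239.57967326  133.74557144]
```

jog_arm(
  plan="-0.013 -0.01 0.3 0 0; 0 0 0.4 0 0; 0 0 0.35 0 0; 0 0 0.194 0 0; 0 0 0 0 0; 0 0 0 0 1; 0 0 0 0 1; 0 0 0 0 1; 0 0 0 0 1; 0 0 0 0 1",
  grip_force=20,
)

```text
clock: 3.65
tool_pos: [477.3, -239.1, 69.6]
eef_rot: [0.668, 3.069, -0.0]
wrist_force: [-0.6, -0.3, 0.1]
width: 0.51
```

jog_arm(
  plan="0 0 0 0 1; 0 0 0 0 1; 0 0 -0.1 0 1; 0 0 -0.3 0 1; 0 0 -0.4 0 1; 0 0 -0.4 0 1; 0 0 -0.1 0 1; 0 0 0 0 1; 0 0 0 0 1",
)

```text
clock: 4.78
tool_pos: [476.5, -238.7, 224.1]
eef_rot: [-0.668, -3.068, -0.001]
wrist_force: [0.6, 0.0, -2.2]
width: 0.452
```

```bash
python3 -c "
from h import *
go((658,146,222),(658,146,82))
s=readout.state(); im=eyes.get_image('side'); save(im,'s1.png')
"
```

```text
t 4.78 tcp [ 476.5 -238.7  224.1] tilt 0.13 yawY 65.4 w 42.0 F [ 0.6  0.  -2.2]
(658, 146, 222) rows 8 each [-0.005  0.443  0.002]
(658, 146, 82) rows 3 each [-0.001  0.     0.389]
```

View pics/s1.png

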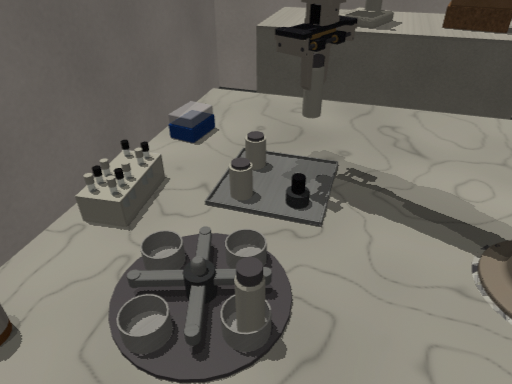

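jog_arm(
  plan="0 0.2 0 0 1; -0.005 0.4 0 0 1; -0.005 0.45 0 0 1; -0.005 0.5 0 0 1; -0.005 0.5 0 0 1; -0.005 0.5 0 0 1; -0.005 0.45 0 0 1; -0.005 0.35 0 0 1; 0 0.194 0 0 1; 0 0 0 0 1",
)

```text
clock: 6.08
tool_pos: [657.6, 147.0, 223.9]
eef_rot: [-0.665, -3.069, 0.001]
wrist_force: [0.6, -0.9, -1.3]
width: 0.447
```

```bash
python3 -c "
from h import *
s=readout.state(); go((658,146,222),(658,146,82))
im=eyes.get_image('wrist'); save(im,'w2.png'); P=cloud(im,s)
m=(P[...,2]>47)&(P[...,2]<56)&(im['depth']>0)&(np.hypot(P[...,0]-658,P[...,1]-146)<42)
q=P[m];print(len(q),cv2.minEnclosingCircle(q[:,:2].astype(np.float32)),np.percentile(q[:,2],[50,90]))
"
```

```text
t 6.08 tcp [657.6 147.  223.9] tilt 0.11 yawY 65.5 w 41.6 F [ 0.6 -0.9 -1.3]
(658, 146, 222) rows 1 each [-0.007 -0.006  0.016]
(658, 146, 82) rows 3 each [-0.001  0.     0.389]
317 ((659.851806640625, 145.6305694580078), 36.70170593261719) [52.10570394 53.20648202]
```

View pics/w2.png

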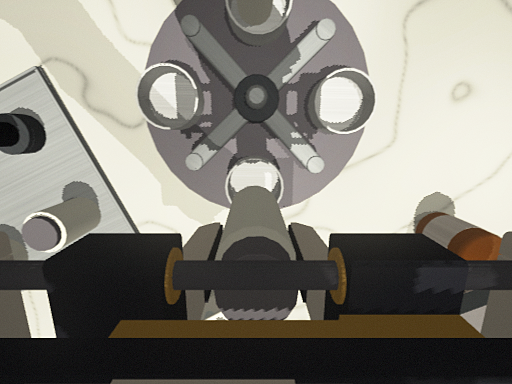

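jog_arm(
  plan="-0.007 -0.006 0.2 0 1; 0 0 0.35 0 1; 0 0 0.35 0 1; 0 0 0.2 0 1; 0 0 0.05 0 1; 0 0 0.02 0 1; 0 0 0 0 1; 0 0 0 0 1",
)

```text
clock: 7.12
tool_pos: [658.9, 145.0, 86.1]
eef_rot: [0.668, 3.068, 0.001]
wrist_force: [1.0, 0.2, -1.4]
width: 0.448
```

jog_arm(
  plan="0 0 0.012 0 1; 0 0 0.008 0 1; 0 0 0 0 1; 0 0 0 0 1",
)

```text
clock: 7.62
tool_pos: [658.3, 145.0, 82.5]
eef_rot: [-0.668, -3.07, 0.0]
wrist_force: [-0.4, -0.0, -1.6]
width: 0.451
```

jog_arm(
  plan="0 0 0.008 0 1; 0 0 0.005 0 1; 0 0 0 0 1; 0 0 0 0 1",
)

```text
clock: 8.12
tool_pos: [658.3, 145.0, 81.0]
eef_rot: [0.668, 3.07, -0.0]
wrist_force: [-0.1, 0.4, -1.0]
width: 0.449
```

jog_arm(
  plan="0 0 0.007 0 1; 0 0 0 0 1; 0 0 0 0 1",
)

```text
clock: 8.5
tool_pos: [658.5, 144.9, 80.4]
eef_rot: [0.668, 3.069, 0.0]
wrist_force: [-1.4, -0.4, 3.3]
width: 0.447
```

jog_arm(
  plan="0 0 0 0 0.4; 0 0 0 0 0.3; 0 0 0 0 0; 0 0 0 0 0; 0 0 -0.2 0 0; 0 0 -0.4 0 0; 0 0 -0.4 0 0; 0 0 -0.2 0 0; 0 0 0 0 0",
)

```text
clock: 9.62
tool_pos: [659.3, 145.2, 226.3]
eef_rot: [0.668, 3.066, 0.003]
wrist_force: [0.5, 0.1, -0.6]
width: 1.003
```

```bash
python3 -c "
from h import *
go((598.5,-102.3,224),(598.5,-102.3,49))
for n in('top','side'):
  im=eyes.get_image(n); save(im,n+'2.png'); P=cloud(im)
  for c in((658,145.5),(464,235)):
    q=P[(P[...,2]>128)&(P[...,2]<160)&(np.hypot(P[...,0]-c[0],P[...,1]-c[1])<40)]; print(n,len(q),q.mean(0),q.std(0))
    if len(q): print(cv2.minEnclosingCircle(q[:,:2].astype(np.float32)))
"
```

```text
t 9.62 tcp [659.3 145.2 226.3] tilt 0.23 yawY 65.4 w 93.2 F [ 0.5  0.1 -0.6]
(598.5, -102.3, 224) rows 5 each [-0.079 -0.417  0.003]
(598.5, -102.3, 49) rows 3 each [ 0.001 -0.001  0.486]
top 115 [649.04674882 148.70945078 143.42947079] [7.63029921 8.21359019 4.82633952]
((656.5819091796875, 144.886962890625), 17.714750289916992)
top 0 [nan nan nan] [nan nan nan]
side 392 [655.04802107 149.62726021 140.54068124] [9.48490646 9.69081617 5.02088412]
((658.3261108398438, 144.94122314453125), 18.81378746032715)
side 646 [462.51553418 239.82362444 141.32735917] [9.29277768 9.82475805 4.80826347]
((463.9732666015625, 235.23715209960938), 18.545692443847656)<string>:7: RuntimeWarning: Mean of empty slice.
  ret = um.true_divide(
  ret = _var(a, axis=axis, dtype=dtype, out=out, ddof=ddof,
  arrmean = um.true_divide(arrmean, div, out=arrmean,
  ret = um.true_divide(
```

View pics/side2.png

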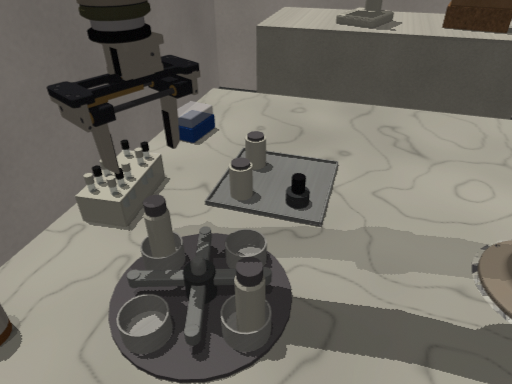

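jog_arm(
  plan="-0.079 -0.3 0 0 0; -0.079 -0.45 0 0 0; -0.079 -0.5 0 0 0; -0.079 -0.48 0 0 0; -0.079 -0.355 0 0 0; 0 0 0.2 0 0; 0 0 0 0 0; 0 0 0 0 0",
)

```text
clock: 10.72
tool_pos: [597.4, -101.5, 199.7]
eef_rot: [-0.666, -3.069, -0.0]
wrist_force: [0.7, -0.4, 0.3]
width: 1.003
```

```bash
python3 -c "
from h import *
go((598.5,-102.3,49))
s=readout.state(); im=eyes.get_image('wrist'); P=cloud(im,s)
m=(P[...,2]>75)&(P[...,2]<100)&(im['depth']>0)
k,l,st,c=cv2.connectedComponentsWithStats(m.astype(np.uint8))
for i in range(1,k):
  if st[i,4]>60: q=P[l==i];print(c[i],st[i,4],cv2.minEnclosingCircle(q[:,:2].astype(np.float32)),q.mean(0))
"
```

```text
t 10.72 tcp [ 597.4 -101.5  199.7] tilt 0.07 yawY 65.5 w 93.2 F [ 0.7 -0.4  0.3]
(598.5, -102.3, 49) rows 3 each [-0.004 -0.001  0.419]
[509.125       41.48863636] 88 ((563.8272094726562, 183.6680908203125), 9.291020393371582) [562.84441834 180.37550624  77.51464796]
[487.2002457  149.27027027] 814 ((657.426025390625, 141.05238342285156), 20.51091194152832) [650.60453609 129.80974358  88.04618564]
[254.30980392 196.8464986 ] 1785 ((600.67431640625, -103.94435119628906), 25.9116268157959) [ 598.88375697 -103.02555663   86.67352494]
[136.44021739 239.11413043] 184 ((592.5073852539062, -242.9053497314453), 17.801307678222656) [ 589.43567218 -241.96303117   82.45982777]
```

jog_arm(
  plan="-0.017 -0.004 0.3 0 0; 0 0 0.4 0 0; 0 0 0.35 0 0; 0 0 0.2 0 0; 0 0 0.005 0 0; 0 0 0 0 1; 0 0 0 0 1; 0 0 0 0 1; 0 0 0 0 1; 0 0 0 0 1",
)

```text
clock: 12.02
tool_pos: [599.2, -103.6, 49.9]
eef_rot: [0.668, 3.069, 0.0]
wrist_force: [-1.1, 0.0, 3.1]
width: 0.542
```

jog_arm(
  plan="0 0 0 0 1; 0 0 0 0 1; 0 0 -0.1 0 1; 0 0 -0.3 0 1; 0 0 -0.4 0 1; 0 0 -0.3 0 1; 0 0 -0.1 0 1; 0 0 0 0 1; 0 0 0 0 1",
)

```text
clock: 13.15
tool_pos: [598.2, -103.4, 192.0]
eef_rot: [-0.668, -3.067, 0.0]
wrist_force: [-0.3, 0.9, -1.1]
width: 0.545
```

```bash
python3 -c "
from h import *
go((609.9,285.6,192),(609.9,285.6,62))
P=np.load('top0.npz')['P']; m=(P[...,0]>650)&(P[...,1]>250)&(P[...,1]<450)&(P[...,2]>20); q=P[m]; print('brown',q.min(0),q.max(0))
"
```

```text
t 13.15 tcp [ 598.2 -103.4  192. ] tilt 0.14 yawY 65.4 w 50.7 F [-0.3  0.9 -1.1]
(609.9, 285.6, 192) rows 7 each [0.18  0.427 0.   ]
(609.9, 285.6, 62) rows 3 each [-0.001  0.     0.361]
brown [807.69349414 329.58956709  20.36751757] [864.84163385 387.12995194 155.69316036]
```

jog_arm(
  plan="0 0 -0.25 0 1; 0.1 0.2 -0.15 0 1; 0.18 0.4 0 0 1; 0.2 0.47 0 0 1; 0.2 0.47 0 0 1; 0.2 0.47 0 0 1; 0.2 0.45 0 0 1; 0.12 0.35 0 0 1; 0.06 0.179 0 0 1; 0 0 0 0 1",
)

```text
clock: 14.4
tool_pos: [610.2, 286.4, 240.0]
eef_rot: [-0.665, -3.069, 0.002]
wrist_force: [0.1, 0.8, -3.0]
width: 0.545
```

```bash
python3 -c "
from h import *
go((609.9,285.6,240),(609.9,285.6,64))
im=eyes.get_image('side'); save(im,'s3.png')"
```

```text
t 14.4 tcp [610.2 286.4 240. ] tilt 0.12 yawY 65.5 w 50.7 F [ 0.1  0.8 -3. ]
(609.9, 285.6, 240) rows 1 each [-0.001 -0.007  0.   ]
(609.9, 285.6, 64) rows 3 each [-0.001  0.001  0.489]
```

View pics/s3.png

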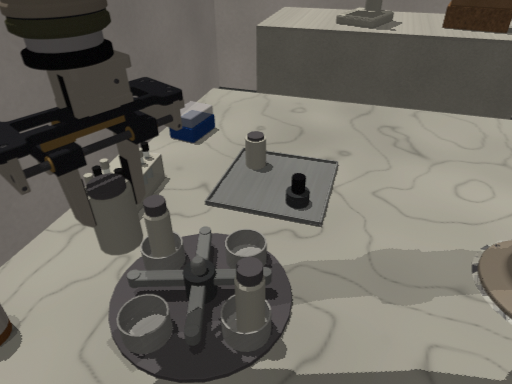

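jog_arm(
  plan="0 -0.007 0.2 0 1; 0 0 0.35 0 1; 0 0 0.4 0 1; 0 0 0.3 0 1; 0 0 0.15 0 1; 0 0 0.05 0 1; 0 0 0.008 0 1; 0 0 0 0 1; 0 0 0 0 1",
)

```text
clock: 15.58
tool_pos: [610.8, 285.0, 67.7]
eef_rot: [0.668, 3.069, 0.002]
wrist_force: [-0.1, 1.2, -1.6]
width: 0.545
```

jog_arm(
  plan="0 0 0.012 0 1; 0 0 0.008 0 1; 0 0 0 0 1; 0 0 0 0 1",
)

```text
clock: 16.08
tool_pos: [610.3, 284.8, 64.2]
eef_rot: [-0.668, -3.07, 0.0]
wrist_force: [0.2, 0.2, -3.1]
width: 0.547
```

jog_arm(
  plan="0 0 0.01 0 1; 0 0 0.005 0 1; 0 0 0 0 1; 0 0 0 0 1",
)

```text
clock: 16.58
tool_pos: [610.3, 284.7, 62.4]
eef_rot: [-0.668, -3.07, 0.0]
wrist_force: [-0.2, 0.3, -1.8]
width: 0.542
```

jog_arm(
  plan="0 0 0.008 0 1; 0 0 0 0 1; 0 0 0 0 1",
)

```text
clock: 16.95
tool_pos: [610.3, 284.7, 61.4]
eef_rot: [0.668, 3.07, -0.0]
wrist_force: [0.5, 0.3, -2.0]
width: 0.542
```

jog_arm(
  plan="0 0 0.006 0 1; 0 0 0 0 1; 0 0 0 0 1",
)

```text
clock: 17.32
tool_pos: [610.4, 284.8, 60.9]
eef_rot: [0.668, 3.069, 0.0]
wrist_force: [-1.1, 0.1, 1.3]
width: 0.546
```

jog_arm(
  plan="0 0 0.004 0 1; 0 0 0 0 1; 0 0 0 0 1",
)

```text
clock: 17.7
tool_pos: [610.4, 284.7, 60.9]
eef_rot: [0.668, 3.069, 0.0]
wrist_force: [-1.9, -2.0, 6.0]
width: 0.546
```

Contact at 60.9. Release, rise, look.

jog_arm(
  plan="0 0 0 0 0.3; 0 0 0 0 0.2; 0 0 0 0 0; 0 0 0 0 0; 0 0 -0.2 0 0; 0 0 -0.4 0 0; 0 0 -0.5 0 0; 0 0 -0.3 0 0; 0 0 -0.1 0 0; 0 0 0 0 0",
)

```text
clock: 18.95
tool_pos: [610.3, 284.8, 240.2]
eef_rot: [0.668, 3.069, 0.0]
wrist_force: [-0.4, 0.1, -0.4]
width: 1.002
```

```bash
python3 -c "
from h import *
go((608.5,-238.5,240),(608.5,-238.5,49))
"
```

```text
t 18.95 tcp [610.3 284.8 240.2] tilt 0.03 yawY 65.4 w 93.1 F [-0.4  0.1 -0.4]
(608.5, -238.5, 240) rows 9 each [-0.2   -0.441  0.   ]
(608.5, -238.5, 49) rows 4 each [ 0.    -0.     0.398]
```

jog_arm(
  plan="-0.2 -0.441 0 0 0; -0.2 -0.441 0 0 0; -0.2 -0.441 0 0 0; -0.2 -0.441 0 0 0; -0.2 -0.441 0 0 0; -0.2 -0.441 0 0 0; -0.2 -0.441 0 0 0; -0.2 -0.441 0 0 0; -0.2 -0.441 0 0 0; 0 0 0 0 0",
)

```text
clock: 20.2
tool_pos: [606.5, -244.2, 237.8]
eef_rot: [-0.68, -3.064, 0.004]
wrist_force: [0.8, 1.4, 0.2]
width: 1.0
```

```bash
python3 -c "
from h import *
go((608.5,-238.5,49))
s=readout.state(); im=eyes.get_image('wrist'); P=cloud(im,s)
m=(P[...,2]>75)&(P[...,2]<100)&(im['depth']>0)&(P[...,1]<-150)
k,l,st,c=cv2.connectedComponentsWithStats(m.astype(np.uint8))
for i in range(1,k):
  if st[i,4]>60: q=P[l==i];print(c[i],st[i,4],cv2.minEnclosingCircle(q[:,:2].astype(np.float32)),q.mean(0))
im=eyes.get_image('side'); save(im,'s4.png')
"
```

```text
t 20.2 tcp [ 606.5 -244.2  237.8] tilt 0.23 yawY 65.0 w 93.0 F [0.8 1.4 0.2]
(608.5, -238.5, 49) rows 4 each [0.    0.014 0.393]
[260.07491166 187.78303887] 1415 ((610.349609375, -239.82785034179688), 25.848731994628906) [ 608.58630338 -239.07387833   86.67495525]
```

View pics/s4.png

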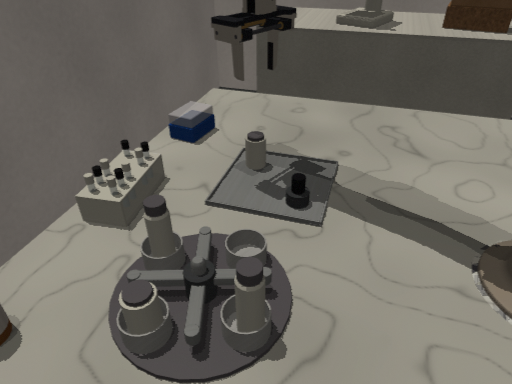

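jog_arm(
  plan="0 0 0.2 0 0; 0 0 0.2 0 0; 0 0 0 0 0; 0 0 0 0 0; 0 0 0 0 0",
)

```text
clock: 20.92
tool_pos: [609.4, -237.9, 193.2]
eef_rot: [0.667, 3.069, -0.0]
wrist_force: [0.8, -0.2, 0.8]
width: 0.998
```

```bash
python3 -c "
from h import *
go((609,-238.6,49))"
```

```text
t 20.93 tcp [ 609.4 -237.9  193.2] tilt 0.08 yawY 65.5 w 92.8 F [ 0.8 -0.2  0.8]
(609, -238.6, 49) rows 3 each [ 0.001 -0.002  0.401]
```

jog_arm(
  plan="0 -0.005 0.3 0 0; 0 0 0.4 0 0; 0 0 0.3 0 0; 0 0 0.195 0 0; 0 0 0 0 0; 0 0 0 0 1; 0 0 0 0 1; 0 0 0 0 1; 0 0 0 0 1; 0 0 0 0 1",
)

```text
clock: 22.18
tool_pos: [608.7, -238.9, 49.1]
eef_rot: [0.668, 3.069, -0.0]
wrist_force: [-0.8, -0.8, 3.7]
width: 0.546
```

jog_arm(
  plan="0 0 0 0 1; 0 0 0 0 1; 0 0 -0.1 0 1; 0 0 -0.3 0 1; 0 0 -0.45 0 1; 0 0 -0.45 0 1; 0 0 -0.25 0 1; 0 0 -0.05 0 1; 0 0 0 0 1",
)

```text
clock: 23.3
tool_pos: [608.1, -238.5, 240.2]
eef_rot: [-0.668, -3.069, -0.0]
wrist_force: [0.1, -0.3, -2.4]
width: 0.542
```

```bash
python3 -c "
from h import *
go((518.6,97.4,240),(518.6,97.4,64))"
```

```text
t 23.3 tcp [ 608.1 -238.5  240.2] tilt 0.04 yawY 65.4 w 50.4 F [ 0.1 -0.3 -2.4]
(518.6, 97.4, 240) rows 6 each [0.307 0.373 0.001]
(518.6, 97.4, 64) rows 3 each [-0.     0.     0.489]
```

jog_arm(
  plan="0.147 0.179 0 0 1; 0.258 0.313 0 0 1; 0.314 0.381 0 0 1; 0.314 0.381 0 0 1; 0.314 0.381 0 0 1; 0.258 0.313 0 0 1; 0.184 0.224 0 0 1; 0.053 0.066 0 0 1; 0 0 0 0 1; 0 0 0 0 1",
)

```text
clock: 24.55
tool_pos: [519.3, 95.7, 240.3]
eef_rot: [-0.671, -3.069, 0.002]
wrist_force: [-0.2, -0.2, -0.7]
width: 0.548
```

```bash
python3 -c "
from h import *
go((518.6,97.4,240),(518.6,97.4,65))
im=eyes.get_image('side'); save(im,'s5.png')"
```

```text
t 24.55 tcp [519.3  95.7 240.3] tilt 0.06 yawY 65.3 w 51.0 F [-0.2 -0.2 -0.7]
(518.6, 97.4, 240) rows 1 each [0.011 0.01  0.003]
(518.6, 97.4, 65) rows 3 each [-0.     0.001  0.486]
```

View pics/s5.png

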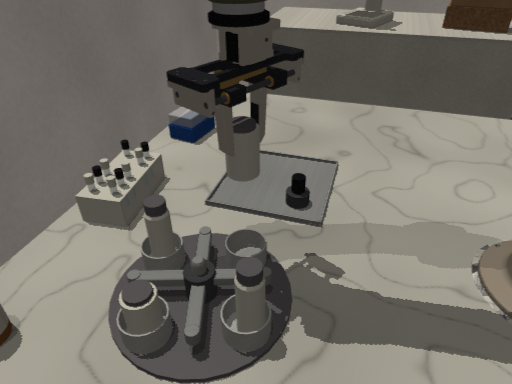

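Jar held upright above its bucket (242,150 over bucket 246,250). Lower.

jog_arm(
  plan="0.008 0.008 0.2 0 1; 0 0 0.35 0 1; 0 0 0.4 0 1; 0 0 0.3 0 1; 0 0 0.15 0 1; 0 0 0.05 0 1; 0 0 0.008 0 1; 0 0 0 0 1; 0 0 0 0 1",
)

```text
clock: 25.72
tool_pos: [519.1, 98.7, 66.6]
eef_rot: [0.668, 3.068, 0.001]
wrist_force: [1.0, -0.6, -1.1]
width: 0.546
```

jog_arm(
  plan="0 0 0.012 0 1; 0 0 0.008 0 1; 0 0 0.008 0 1; 0 0 0 0 1; 0 0 0 0 1",
)

```text
clock: 26.35
tool_pos: [518.6, 98.7, 62.5]
eef_rot: [-0.668, -3.07, 0.0]
wrist_force: [0.1, 0.6, -0.8]
width: 0.543
```

jog_arm(
  plan="0 0 0.01 0 1; 0 0 0 0 1; 0 0 0 0 1",
)

```text
clock: 26.72
tool_pos: [518.7, 98.6, 61.3]
eef_rot: [0.668, 3.07, -0.0]
wrist_force: [-0.7, -0.0, -1.2]
width: 0.546
```

jog_arm(
  plan="0 0 0.006 0 1; 0 0 0 0 1; 0 0 0 0 1",
)

```text
clock: 27.1
tool_pos: [518.7, 98.6, 60.6]
eef_rot: [0.668, 3.07, -0.0]
wrist_force: [0.3, 0.3, -0.5]
width: 0.546
```

jog_arm(
  plan="0 0 0.006 0 1; 0 0 0 0 1; 0 0 0 0 1",
)

```text
clock: 27.48
tool_pos: [518.8, 98.6, 60.1]
eef_rot: [0.668, 3.069, 0.0]
wrist_force: [-1.0, -0.8, 4.2]
width: 0.544
```

jog_arm(
  plan="0 0 0.004 0 1; 0 0 0 0 1; 0 0 0 0 1",
)

```text
clock: 27.85
tool_pos: [518.8, 98.6, 60.0]
eef_rot: [0.668, 3.069, 0.0]
wrist_force: [-2.1, -0.6, 11.1]
width: 0.549
```

jog_arm(
  plan="0 0 0 0 0.3; 0 0 0 0 0.2; 0 0 0 0 0; 0 0 0 0 0; 0 0 -0.2 0 0; 0 0 -0.4 0 0; 0 0 -0.5 0 0; 0 0 -0.3 0 0; 0 0 -0.1 0 0; 0 0 0 0 0",
)

```text
clock: 29.1
tool_pos: [518.6, 98.7, 239.4]
eef_rot: [0.668, 3.069, 0.001]
wrist_force: [-0.1, -0.4, -0.2]
width: 1.0
```

```bash
python3 -c "
from h import *
go((470.3,-110,200),(470.3,-110,38))
"
```

```text
t 29.1 tcp [518.6  98.7 239.4] tilt 0.04 yawY 65.4 w 93.0 F [-0.1 -0.4 -0.2]
(470.3, -110, 200) rows 4 each [-0.089 -0.437  0.082]
(470.3, -110, 38) rows 3 each [ 0.   -0.    0.45]
```

jog_arm(
  plan="-0.07 -0.35 0 0 0; -0.071 -0.35 0 0 0; -0.071 -0.35 0.08 0 0; -0.071 -0.35 0.12 0 0; -0.071 -0.347 0.128 0 0; 0 0 0 0 0; 0 0 0 0 0; 0 0 0 0 0",
)

```text
clock: 30.1
tool_pos: [470.4, -108.5, 199.7]
eef_rot: [-0.665, -3.07, -0.0]
wrist_force: [0.8, 1.1, -0.3]
width: 1.001
```

```bash
python3 -c "
from h import *
go((470.3,-110,38))
s=readout.state(); im=eyes.get_image('wrist'); P=cloud(im,s)
m=(P[...,2]>63)&(P[...,2]<80)&(im['depth']>0)&(np.hypot(P[...,0]-470,P[...,1]+110)<30)
q=P[m];print(len(q),cv2.minEnclosingCircle(q[:,:2].astype(np.float32)),q.mean(0))
im=eyes.get_image('side'); save(im,'s6.png')
"
```

```text
t 30.1 tcp [ 470.4 -108.5  199.7] tilt 0.03 yawY 65.5 w 93.1 F [ 0.8  1.1 -0.3]
(470.3, -110, 38) rows 3 each [-0.002 -0.004  0.449]
568 ((471.6812744140625, -111.3105239868164), 14.82275676727295) [ 470.98719809 -110.89896659   72.00624328]
```

View pics/s6.png

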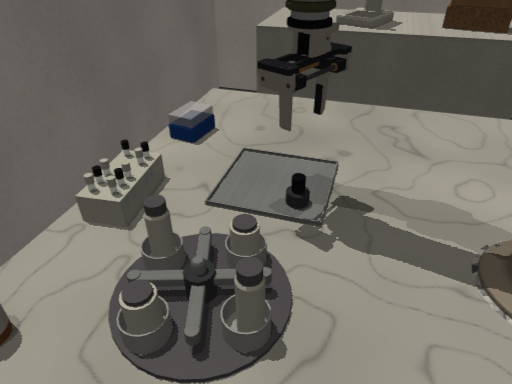

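jog_arm(
  plan="-0.008 -0.012 0.3 0 0; 0 0 0.4 0 0; 0 0 0.35 0 0; 0 0 0.25 0 0; 0 0 0.04 0 0; 0 0 0 0 1; 0 0 0 0 1; 0 0 0 0 1; 0 0 0 0 1; 0 0 0 0 1",
)

```text
clock: 31.45
tool_pos: [470.6, -111.4, 39.5]
eef_rot: [0.668, 3.069, 0.0]
wrist_force: [0.2, 0.3, 0.3]
width: 0.512
```

jog_arm(
  plan="0 0 0 0 1; 0 0 0 0 1; 0 0 0 0 1; 0 0 -0.1 0 1; 0 0 -0.3 0 1; 0 0 -0.45 0 1; 0 0 -0.45 0 1; 0 0 -0.3 0 1; 0 0 -0.1 0 1; 0 0 0 0 1",
)

```text
clock: 32.7
tool_pos: [470.3, -111.3, 243.5]
eef_rot: [0.668, 3.069, 0.0]
wrist_force: [-0.6, -0.7, -2.0]
width: 0.316
```

```bash
python3 -c "
from h import *
go((564.2,191.8,240),(564.2,191.8,125))
"
```

```text
t 32.7 tcp [ 470.3 -111.3  243.5] tilt 0.05 yawY 65.4 w 29.4 F [-0.6 -0.7 -2. ]
(564.2, 191.8, 240) rows 6 each [0.056 0.437 0.005]
(564.2, 191.8, 125) rows 2 each [ 0.    -0.     0.479]
```

jog_arm(
  plan="0.027 0.21 0 0 1; 0.047 0.367 0 0 1; 0.06 0.472 0 0 1; 0.06 0.472 0 0 1; 0.06 0.472 0 0 1; 0.047 0.367 0 0 1; 0.025 0.2 0 0 1; 0.01 0.062 0 0 1; 0 0 0 0 1; 0 0 0 0 1",
)

```text
clock: 33.95
tool_pos: [564.4, 189.5, 243.2]
eef_rot: [-0.672, -3.069, 0.001]
wrist_force: [0.1, -0.6, -1.1]
width: 0.322
```

```bash
python3 -c "
from h import *
go((564.2,191.8,240),(564.2,191.8,125))
im=eyes.get_image('side'); save(im,'s7.png')"
```

```text
t 33.95 tcp [564.4 189.5 243.2] tilt 0.05 yawY 65.3 w 30.0 F [ 0.1 -0.6 -1.1]
(564.2, 191.8, 240) rows 1 each [0.009 0.017 0.027]
(564.2, 191.8, 125) rows 2 each [0.    0.    0.479]
```

View pics/s7.png

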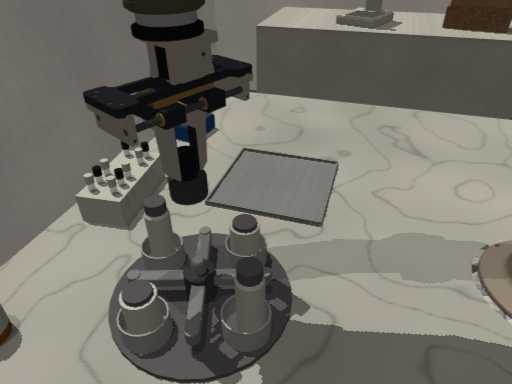

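jog_arm(
  plan="0.005 0.01 0.2 0 1; 0 0 0.3 0 1; 0 0 0.3 0 1; 0 0 0.14 0 1; 0 0 0.02 0 1; 0 0 0 0 1; 0 0 0 0 1; 0 0 0 0 1",
)

```text
clock: 35.0
tool_pos: [564.9, 193.0, 128.9]
eef_rot: [0.668, 3.068, 0.001]
wrist_force: [-0.2, 0.0, -1.5]
width: 0.319
```

```bash
python3 -c "
from h import *
go((564.2,191.8,100))"
```

```text
t 35.0 tcp [564.9 193.  128.9] tilt 0.09 yawY 65.4 w 29.7 F [-0.2  0.  -1.5]
(564.2, 191.8, 100) rows 1 each [ 0.002 -0.012  0.241]
```

jog_arm(
  plan="0 -0.008 0.03 0 1; 0 0 0.05 0 1; 0 0 0.05 0 1; 0 0 0.05 0 1; 0 0 0.03 0 1; 0 0 0 0 1; 0 0 0 0 1",
)

```text
clock: 35.88
tool_pos: [564.2, 192.0, 102.9]
eef_rot: [0.668, 3.069, 0.0]
wrist_force: [0.3, 0.2, -1.8]
width: 0.32
```

jog_arm(
  plan="0 0 0.015 0 1; 0 0 0.008 0 1; 0 0 0 0 1; 0 0 0 0 1",
)

```text
clock: 36.38
tool_pos: [564.2, 192.0, 100.1]
eef_rot: [0.668, 3.07, 0.0]
wrist_force: [0.5, -0.5, -1.2]
width: 0.32
```

jog_arm(
  plan="0 0 0.012 0 1; 0 0 0 0 1; 0 0 0 0 1",
)

```text
clock: 36.75
tool_pos: [564.1, 192.0, 98.7]
eef_rot: [0.668, 3.07, 0.0]
wrist_force: [0.1, -0.0, -1.7]
width: 0.32
```

jog_arm(
  plan="0 0 0.007 0 1; 0 0 0 0 1; 0 0 0 0 1",
)

```text
clock: 37.12
tool_pos: [564.2, 192.0, 98.2]
eef_rot: [0.668, 3.069, 0.0]
wrist_force: [-1.7, -0.7, 6.3]
width: 0.318
```

jog_arm(
  plan="0 0 0 0 0.5; 0 0 0 0 0.4; 0 0 0 0 0.4; 0 0 0 0 0.4; 0 0 -0.1 0 0.4; 0 0 -0.3 0 0.4; 0 0 -0.4 0 0.4; 0 0 -0.4 0 0.4; 0 0 -0.2 0 0.4; 0 0 0 0 0.4",
)

```text
clock: 38.38
tool_pos: [565.0, 192.3, 268.5]
eef_rot: [0.668, 3.066, 0.004]
wrist_force: [-0.7, -0.7, -0.0]
width: 0.599
```

jog_arm(
  plan="0.1 -0.4 0 0 0.4; 0.1 -0.4 0 0 0.4; 0.1 -0.4 0 0 0.4; 0.1 -0.4 0 0 0.4; 0.1 -0.4 0 0 0.4; 0 0 0 0 0.4; 0 0 0 0 0.4; 0 0 0 0 0.4",
)

```text
clock: 39.38
tool_pos: [410.5, -0.4, 265.5]
eef_rot: [-0.666, -3.07, -0.0]
wrist_force: [0.8, 0.1, -0.5]
width: 0.602
```

```bash
python3 -W ignore - <<'E'
from h import *
go()
for n in("top","side"):
    im=eyes.get_image(n); save(im,n+"9.png"); P=cloud(im)
    for nm,c,lo,hi,r in(("knob",(564,192),115,140,25),("tall",(658,145),138,155,35),("loaded",(464,235),138,155,35),("jarB",(610,285),94,110,35),("jarD",(518.7,98.6),94,110,35)):
        q=P[(P[...,2]>lo)&(P[...,2]<hi)&(np.hypot(P[...,0]-c[0],P[...,1]-c[1])<r)]
        if len(q): print(n,nm,len(q),np.round(cv2.minEnclosingCircle(q[:,:2].astype(np.float32))[0],1),"z",np.percentile(q[:,2],[10,50,90]).round(1))
E
```

```text
t 39.38 tcp [ 4.105e+02 -4.000e-01  2.655e+02] tilt 0.01 yawY 65.5 w 56.0 F [ 0.8  0.1 -0.5]
top knob 173 [563.5 192. ] z [124.2 131.3 133.2]
top tall 228 [656.8 144.6] z [143.1 145.4 147.7]
top loaded 250 [462.9 235.5] z [142.7 145.  147.4]
top jarB 309 [610.5 283.3] z [ 96.3 100.  102.5]
top jarD 171 [522.4  97.6] z [ 97.2  99.9 102.1]
side knob 351 [564.7 192.8] z [118.6 129.4 130.8]
side tall 284 [657.7 143.9] z [140.5 143.9 144.9]
side loaded 504 [464.7 235.2] z [141.4 144.  145. ]
side jarB 626 [611.5 284.9] z [ 97.5  99.  100. ]
side jarD 349 [520.7  98.7] z [ 97.3  99.  100.1]
```

View pics/side9.png

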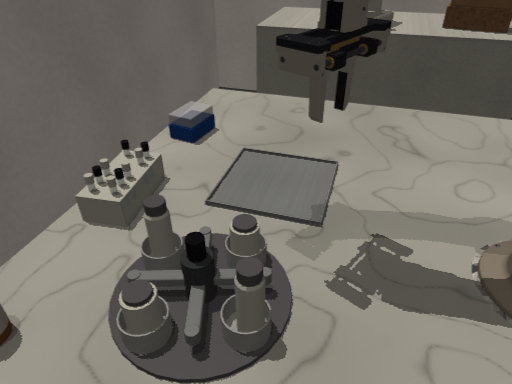

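Everything is in place: the cap is seated (knob top at 130 mm, as expected), the bottles top out at 145 mm and the jars at 100 mm, all upright.

```bash
python3 -c "
from h import *
print(robot.sign_off())"
```

```text
the job is handed in; nothing more can be done
None
```

The rotor is loaded in balance and the job is handed in at about 39 s of the 112 s allowed. I put the tall bottle in the bucket straight across from the loaded one. The two jars went into the buckets between, and the hub cap went on last. Each piece was lowered until the wrist force showed contact, then released; the largest force I read was about 11 N.

My last checks, from the top and side cameras, found no failures:

| Item | Measured top height (mm) | Expected (mm) |
|---|---|---|
| Both tall bottles | 144–145 | 145 |
| Both jars | 99–100 | 100 |
| Hub cap knob | 129–131 | 130 (fully down) |

- **Upright and centred:** all pieces stand upright. The new bottle and the first jar sit within about 2 mm of their bucket centres.
- **Second jar:** the two cameras put it 2–4 mm off centre and differ by about 2 mm, which is calibration noise; its bucket leaves 8 mm of clearance.
- **Loaded bottle:** it has not moved by more than about 1 mm. The arm is clear of everything.

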